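Tuck the make-up mixing plate under the palette board's leaf and hold it down

ROBOT

A 7-joint arm with a two-finger parallel gripper is mounted at the origin on the work surface. World frame = base frame: x ahead of the robot, y to its left, z up, the work surface at z = 0. Lengths are in m, angles in rad, forces in N, time in s.
With the tool pointing down it reaches from about 0.4 to 0.85 m from the base axis. Payload 4.4 kg.
Tool frame: the origin (TCP) lies at the very end of the fingers, on their centre line; the grasp point (between the pads) lies 19 mm behind it; z points along the fingers, y is the line along which they close (so a half turn about z gives the same grasp; the last joint's range is limited). The gripper opens to 94 mm and grips with 3 to 60 N. Pads are 16 mm wide; open, the fingers measure 119 mm over their backs; the gripper's body (75 mm by 177 mm) begins 78 mm behind the grasp point.
Start: joints at [-1.226, 0.628, 0.038, 1.517, -0.027, 0.996, -0.02], TCP at [0.26, 0.596, 0.181] pointing down, gripper open.
Joint ranges: [-3.06, 3.06], [-0.37, 2.12], [-1.25, 1.32], [0.18, 2.47], [-1.1, 4.24], [0.23, 1.98], [-2.94, 2.94]. Speed limits (rad/s): [2.57, 2.57, 3.14, 3.14, 3.14, 3.14, 3.14].

INTERFACE

Orientations are given as a 3x3 rotation matrix whose columns are the frame's x, y, z axes.
In Python, from workcell import env gives the robot as it stands.
- The arm moves only by the shell command python3 -m crank 'ROWS'. ROWS is a JSON object of lists of equal length, an entry for each row: "claw": the opening, from 0 (shut) to 1 (fully open); "dp": the shift along the tool's x, y, z in m, a list of three; "yaw": the turn about the tool's z in degrees. A call has 1 to 20 rows; each row is the pose to reach, as a shift and turn from the pose commanded when the call began, along the tool's axes at that moment; what a row does not reach only later rows make up. A row lasts 1/12 s, in which the tool goes at most 41.7 mm and 7.16 degrees, less where a joint would pass 70% of its speed; a pose out of reach is approached as far as the arm can. A call with a gripper value outside its range is refused whole. The fingers move at their own pace and stop on an object; the grip force is fixed at half the most. Time passes only in rows, so rows that repeat a pose let the fingers close. It gives the time, the measured TCP pose, the force, the opening and the grip force at its end, in the units of the state.
- env.get_obs(): the state, without advancing time (a new reading comes with each control period).
- env.grab_frame(name): name is "scene" or "side" or "wrist"; returns the picture (480x640x3 uint8, blue, green, red); there is no depth.
- env.camera_params(name): a dict with "fx", "fy", "cx", "cy" (pixels), "k1" (the pictures are not rectified: a ray, as slopes to the right and down, at radius r is drawn at 1 + k1 r^2 times it, then the intrinsics apply), "R" (3x3) and "t" (3): a world point X has camera coordinates R X + t; the wrist camera has in their place "T_tool_cam" (4x4, takes a point from camera to tool coordinates, whose origin is the TCP and whose axes are the flange's). Camera axes: x right, y down, z forward; pixel columns grow to the right and rows downward; lengths in m; the calibration is good to about 2 mm. A picture is of the moment at which its call begins: read the wrist's pose just before it. camera_params takes no time and is no camera call.
- env.finish_job(): hands the job in; it is judged then, once.
The state is a dict: "t": time; "q": joint angles; "qd": joint speeds; "effort": joint torques, N m; "position": TCP position; "tcp_rot": TCP orientation; "contact_force": force on the tool from outside, world axes, zero at the start; "wrist_torque": the same for the moment, N m; "gripper_width": finger opening in m; "finger_force": force on a finger pad.
Only numpy, scipy, OpenCV 4.12 (cv2) and the standard library are available. Lean on these libraries where they do the work, as an engineer would, in place of code of your own. Each camera call takes 0.05 s, during which the arm holds its last target. There are 200 camera calls.

TASK

Pick up the loose aluminium mixing plate by its upright grip, set it on the palette board and slide its front edge into the slot between the rails, under the hinged leaf, until it is fully home against the stop, without lifting the leaf. Finish while holding it there: keep hold of the grip, the plate pressed flat on the board with about 10 N, so that the artist can mix on it; do not let go at the end. Leave the bottle, the jar and the brush cup alone.

Things in the scene. Friction and masses are not known exactly. Their poses are not given: they have to be found in the camera images.
- plate: Loose bare aluminium mixing plate, about 0.2 kg (0.14 to 0.28), 130 (its x) x 100 (its y) x 4 mm, lying flat on the table, with an upright fin as grip and three flat dabs of make-up. Origin: centre of the underside; +x towards the front edge (the end farther from the fin), z up.
- plate_grip (a point): Centre of the top of the plate's fin: x = -35, y = 0, z = 40 mm in the plate's frame. The fin is 12 (x) x 50 (y) mm and stands 36 mm above the plate's top face; pinch it from above, fingers closing along the plate's x.
- plate_front (a point): Middle of the plate's front lower edge; x = 65, y = 0, z = 0 mm in the plate's frame.
- board: Palette board, fixed to the table, left or right, at a small yaw. Origin on the table, z up; +x is the way the plate slides in. Two black rails, inner faces at y = +52 and -52 mm (slot 4 mm wider than the plate), run from x = 30 to 96 mm, tops 21 mm above the table; before them flared guides of that height open to y = +/-65 mm at x = -6 mm. Nearer than x = -10 mm nothing stands on the bed.
- bed: Flat white bed of the palette board, on which the plate lies: top 14 mm above the table, x = -140 to 116, y = -69 to 69 mm, smooth plastic (friction about 0.3); same origin and axes as the board. Beside it, at y = -70 to -115 mm, a black strip of the same height with six round colour pans (2 mm proud).
- slot_end (a point): Centre of the foot of the stop face that ends the slot, on the bed's top: x = 96, y = 0, z = 14 mm in the board's frame, axes as the board's. Stop's top 27 mm above the table. The plate is home when plate_front is here.
- leaf (a joint): Hinge of the leaf, rad: 0 closed (level, on its rest), grows as its front lip rises. Grey leaf 54 x 132 x 4 mm, 60 g, swinging freely about an axis along the board's y at x = 102 mm; falls shut by its weight. Closed, it covers the slot from x = 45 to 99 mm, its underside 21.5 mm above the table, 7.5 mm above the bed.
- leaf_lip (a point): Middle of the lower front edge of the leaf; closed it is at x = 45, y = 0, z = 21.5 mm in the board's frame.
- toner: Bystander: clear bottle with white cap, 48 mm across, 140 mm tall, upright; origin at the centre of its foot.
- jar: Bystander: amber jar with white lid, 60 mm across, 60 mm tall; origin at the centre of its foot.
- brushes: Bystander: black cup of make-up brushes, cup 72 mm across and 90 mm tall, brushes to about 160 mm; origin at the centre of its foot.

How it is judged:
On the way:
1. the plate's front edge is at least 10 mm under the leaf, plate level, leaf not lifted (x of plate_front in the frame of slot_end above -0.041 m and z of plate_front in the frame of slot_end between -0.003 and 0.007 m and y of plate_front in the frame of slot_end between -0.01 and 0.01 m and value of joint leaf below 0.1 rad and angle between plate's own z axis and vertical below 0.1 rad), for 0.1 s.
At the end, for the whole second after the job is handed in: Gripped by the fingers (over 15 N), the plate lies still on the bed, pressed on it with 5 to 30 N, front edge within 5 mm of the stop, 6 mm of the slot's middle and 4 mm of the bed, tilt under 0.04 rad, aligned within 0.06 rad, leaf closed (under 0.05 rad) (x of plate_front in the frame of slot_end between -0.005 and 0.003 m and angle between plate's own z axis and vertical below 0.04 rad and z of plate_front in the frame of slot_end between -0.003 and 0.004 m and y of plate_front in the frame of slot_end between -0.006 and 0.006 m and angle between the x axis of plate and the x axis of board, either way round below 0.06 rad and value of joint leaf below 0.05 rad and contact force between plate and bed between 5 and 30 N and contact force between the fingers and plate above 15 N and linear speed of plate below 0.01 m/s); the arm keeps its last pose, push and grip.
It fails at once if the leaf is lifted (more than 0.1 rad, 5 mm at its lip) (value of joint leaf above 0.1 rad).
It fails at once if the bottle is disturbed (moved over 30 mm) (distance of toner from where it was at the start of the episode above 0.03 m).
It fails at once if the jar is disturbed (moved over 30 mm) (distance of jar from where it was at the start of the episode above 0.03 m).
It fails at once if the brush cup is disturbed (moved over 30 mm) (distance of brushes from where it was at the start of the episode above 0.03 m).
It also fails if it takes over 48 s, if anything falls off the work surface, if the arm or the gripper's body presses on something with over 40 N, if the wrist force passes 120 N, or if a joint passes its speed limit or range.

## Working session

There is one attempt and no reset: what is moved stays moved. The work goes in short steps, Python scripts to look and compute and a shell command to move; the robot and the scene stay as the last step left them, time stands still between calls to the robot, and variables do not carry over. Pictures are saved under pics/ and viewed, at most 10 in all, crops included, and the job is handed in when it is done.

```bash
mkdir -p pics; python3 - <<'E'
from workcell import env
import cv2
s=env.get_obs();print(s['t'],s['position'],s['tcp_rot'],s['contact_force'])
for n in('scene','side'):
    cv2.imwrite(f'pics/{n}0.png',env.grab_frame(n)); print(n,env.camera_params(n))
print(env.camera_params('wrist'))
E
```

```text
0.0 [0.2592824  0.59528276 0.17967371] [[-9.16793843e-01  3.99360140e-01 -7.26797244e-04]
 [ 3.99360801e-01  9.16792246e-01 -1.71103860e-03]
 [-1.69985376e-05 -1.85892399e-03 -9.99998272e-01]] [-0.69634178  0.29240082 -0.19575861]
scene {'fx': 518.6213402517601, 'fy': 518.6213402517601, 'cx': 314.04511540886153, 'cy': 240.6141430895705, 'k1': 0.015078193860481716, 'R': array([[ 0.19195402,  0.98136078,  0.00920183],
       [ 0.69743042, -0.12980867, -0.70479821],
       [-0.69046685,  0.14170649, -0.70934816]]), 't': array([-0.09487458, -0.4254279 ,  1.76335268])}
side {'fx': 445.18660428861523, 'fy': 445.18660428861523, 'cx': 329.23630621413537, 'cy': 233.5646789309727, 'k1': -0.10096146339140617, 'R': array([[-9.63845743e-01, -2.66459458e-01, -8.60597322e-04],
       [-2.05010480e-01,  7.43625895e-01, -6.36389214e-01],
       [ 1.70211888e-01, -6.13204603e-01, -7.71367635e-01]]), 't': array([0.61420832, 0.18144708, 1.03449129])}
{'fx': 347.5855593868146, 'fy': 347.5855593868146, 'cx': 328.87187578312773, 'cy': 239.13774181201282, 'k1': -0.018598890184849302, 'T_tool_cam': array([[-8.08719373e-04, -9.63568991e-01, -2.67458679e-01,
         7.83391737e-02],
       [ 9.99999031e-01, -1.08224039e-03,  8.75255535e-04,
        -1.33422285e-03],
       [-1.13282368e-03, -2.67457712e-01,  9.63568933e-01,
        -2.04870443e-01],
       [ 0.00000000e+00,  0.00000000e+00,  0.00000000e+00,
         1.00000000e+00]])}
```

View pics/scene0.png

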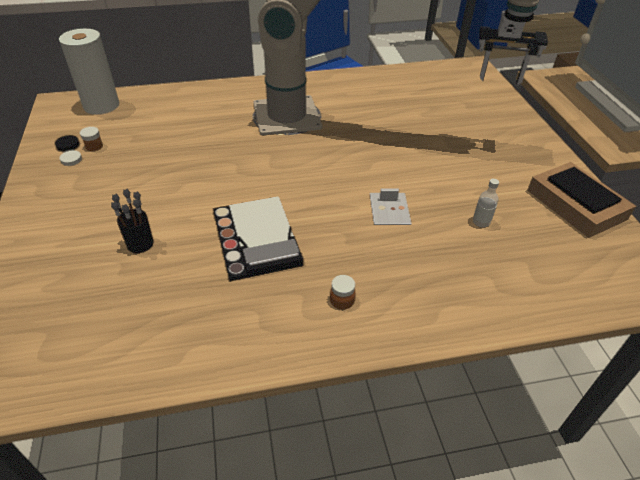

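View pics/side0.png

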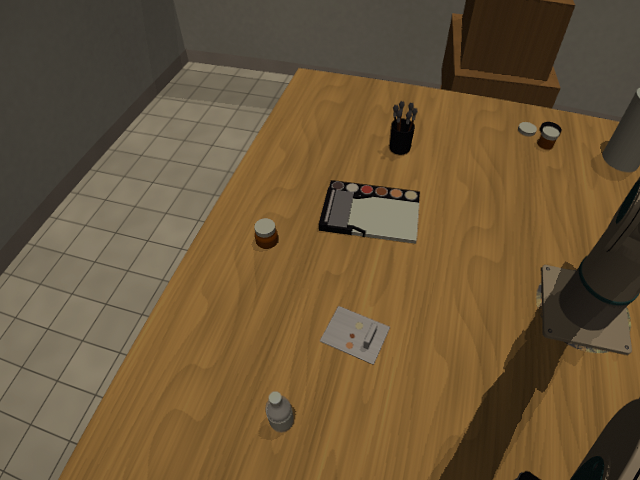

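The scene picture shows the plate at about (390,208), with its fin at (389,195) on the robot's side. The board is at about (260,238), with the leaf at (272,252). The side view agrees: plate (355,335), board (370,212). I'll enlarge both views to pick corners.

```bash
python3 - <<'E'
import cv2,numpy as np
a=cv2.imread('pics/scene0.png');b=cv2.imread('pics/side0.png')
def c(im,x,y,w,h,k):
    o=cv2.resize(im[y:y+h,x:x+w],None,fx=k,fy=k,interpolation=cv2.INTER_CUBIC);o=cv2.convertScaleAbs(o,alpha=1.3)
    for i in range(0,w,10):
        cv2.line(o,(i*k,0),(i*k,5 if i%50 else 14),(0,255,0),1)
    for i in range(0,h,10): cv2.line(o,(0,i*k),(5 if i%50 else 14,i*k),(0,255,0),1)
    return o
t=np.hstack([c(a,205,190,100,100,4)[:300*1+100],c(b,315,170,100,100,4)])
p=np.hstack([c(a,365,180,50,50,8)[:400],c(b,315,300,80,50,5)[:250].copy() if 0 else c(b,315,300,100,100,4)])
cv2.imwrite('pics/t.png',c(a,205,190,100,95,6));cv2.imwrite('pics/p.png',p)
cv2.imwrite('pics/b.png',c(b,310,170,120,80,6))
E
```

```text
(no output)
```

View pics/t.png

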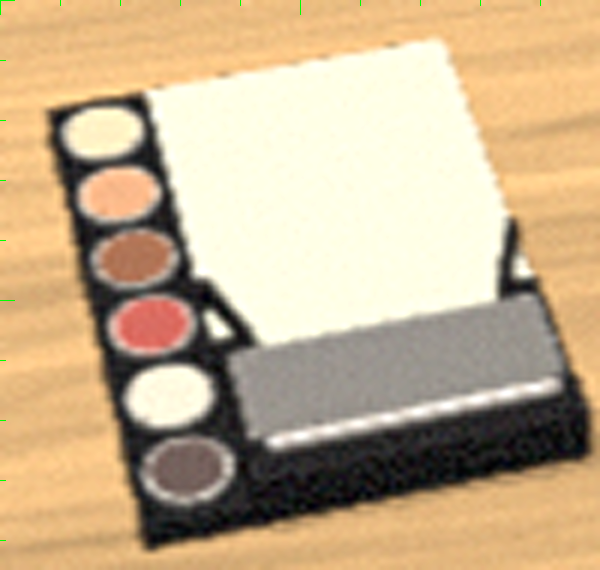

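View pics/p.png

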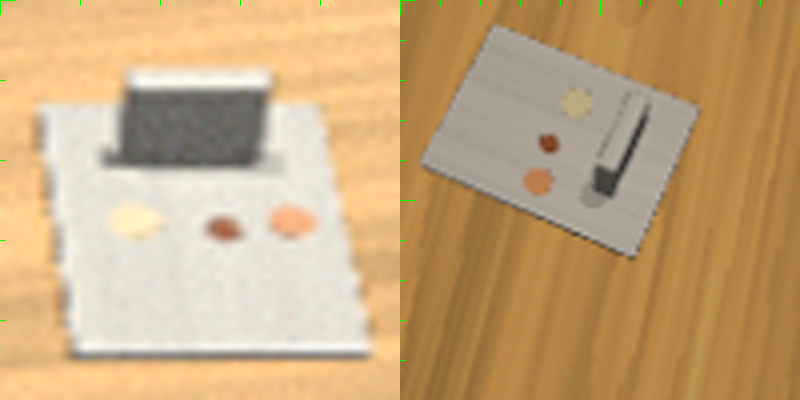

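View pics/b.png

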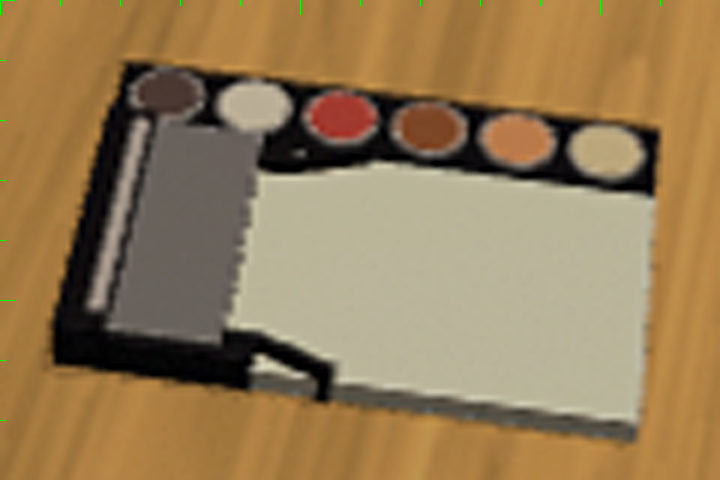

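The enlarged crops give clean corners of the plate, the bed, the leaf and the flares. I'll fit planar poses to these, using both cameras together.

```bash
cat > h.py <<'E'
import numpy as np
from workcell import env
from scipy.optimize import least_squares
def proj(n,X,tcp=None):
    c=env.camera_params(n);X=np.atleast_2d(X)
    if n=='wrist':
        p,R=tcp;T=np.array(c['T_tool_cam']);Y=(X-p)@R
        Y=(Y-T[:3,3])@T[:3,:3]
    else: Y=X@c['R'].T+c['t']
    s=Y[:,:2]/Y[:,2:];s=s*(1+c['k1']*(s**2).sum(1,keepdims=True))
    return s*[c['fx'],c['fy']]+[c['cx'],c['cy']]
def place(v,P):
    c,s=np.cos(v[2]),np.sin(v[2]);P=np.array(P)/1000
    return P@np.array([[c,-s,0],[s,c,0],[0,0,1]]).T+[v[0],v[1],0]
def fit(data,v0,tcp=None):
    f=lambda v:np.concatenate([(proj(n,place(v,P),tcp)-U).ravel() for n,P,U in data])
    r=least_squares(f,v0,loss='soft_l1');print('fit',r.x[:2].round(4),np.degrees(r.x[2]).round(2));print(f(r.x).reshape(-1,2).round(1).tolist());return r.x
def px(U,k,x,y): return (np.array(U)+.5)/k-.5+[x,y]
E
python3 - <<'E'
from h import *
B=[('scene',[[-140,-115,14],[-140,-69.5,14],[-140,69,14],[45,-66,25.5],[45,66,25.5],[-6,65,21]],px([[50,110],[148,95],[440,40],[230,352],[540,292],[513,218]],6,205,190)),
('side',[[-140,69,14],[-140,-69.5,14],[-140,-115,14],[-6,65,21],[45,-66,25.5],[45,66,25.5]],px([[637,420],[655,195],[660,130],[334,366],[262,130],[225,342]],6,310,170))]
P1=[[-65,-50,4],[-65,50,4],[65,50,4],[65,-50,4],[-41,-25,40],[-41,25,40],[-29,25,40],[-29,-25,40]]
P=[('scene',P1,px([[40,108],[322,105],[370,350],[72,350],[130,72],[270,72],[268,90],[124,88]],8,365,180)),
('side',[[65,-50,4],[-65,-50,4],[-65,50,4],[65,50,4]],px([[92,25],[298,108],[233,258],[22,165]],4,315,300))]
for d in (B,P):
    fit(d,[.6,0,0.1]); [fit([x],[.6,0,.1]) for x in d]
E
```

```text
fit [ 0.5741 -0.1446] 5.38
[[-0.8, -0.2], [-0.5, -0.7], [0.3, -0.5], [-0.3, 0.2], [-0.4, -0.1], [-1.3, 0.2], [0.2, 1.1], [-0.3, 0.4], [-0.4, -0.1], [-0.1, 0.3], [-0.3, 0.9], [-1.2, 0.9]]
fit [ 0.575  -0.1432] 5.55
[[-0.4, 0.1], [-0.1, -0.5], [0.6, -0.4], [0.3, 0.4], [0.2, -0.0], [-0.8, 0.3]]
fit [ 0.5738 -0.1473] 5.17
[[0.4, 0.5], [0.1, -0.0], [0.0, -0.6], [0.1, -0.4], [0.1, 0.2], [-0.9, 0.1]]
fit [0.5218 0.206 ] -10.11
[[-0.5, -0.6], [-0.6, -0.4], [0.1, 0.3], [-0.0, 0.5], [-0.8, -0.6], [-0.2, -0.7], [0.6, -0.2], [0.4, 0.2], [-0.1, -0.3], [0.3, 0.2], [-0.1, 0.4], [-1.6, -0.0]]
fit [0.5225 0.206 ] -10.62
[[-0.2, -0.6], [-0.3, -0.1], [0.0, 0.6], [-0.2, 0.6], [-0.6, -0.5], [0.0, -0.5], [0.8, 0.1], [0.6, 0.3]]
fit [0.5212 0.2055] -9.73
[[-0.0, -0.3], [0.5, -0.1], [0.4, 0.2], [-1.2, 0.1]]
```

```bash
python3 -m crank '{"claw":[0.6,0.6,0.6,0.6,0.6,0.6,0.6,0.6,0.6,0.6,0.6,0.6,0.6,0.6,0.6,0.6],"dp":[[-0.026,-0.019,0],[-0.052,-0.037,0],[-0.078,-0.056,0],[-0.103,-0.074,0],[-0.129,-0.093,0],[-0.155,-0.112,0],[-0.181,-0.130,0],[-0.207,-0.149,0],[-0.233,-0.167,0],[-0.259,-0.186,0],[-0.285,-0.204,0],[-0.310,-0.223,0],[-0.336,-0.242,0],[-0.362,-0.260,0],[-0.362,-0.260,0],[-0.362,-0.260,0]],"yaw":[6,12,18,24,30,36,42,48,54,60,66,72,76.6,76.6,76.6,76.6]}'; python3 - <<'E'
from workcell import env
import cv2,numpy as np
s=env.get_obs();im=env.grab_frame('wrist');cv2.imwrite('pics/w1.png',im);np.savez('w1',p=s['position'],R=s['tcp_rot']);print(s['t'],s['position'],s['tcp_rot'].round(3).tolist())
E
```

```text
t: 1.43
position: [0.4883, 0.211, 0.1804]
tcp_rot: [[0.18, 0.984, -0.0], [0.984, -0.18, -0.001], [-0.001, 0.0, -1.0]]
contact_force: [0.3, -0.3, -0.4]
gripper_width: 0.0565
finger_force: 0.0
1.4333 [0.48828172 0.21103185 0.18044581] [[0.18, 0.984, -0.0], [0.984, -0.18, -0.001], [-0.001, 0.0, -1.0]]
```

View pics/w1.png

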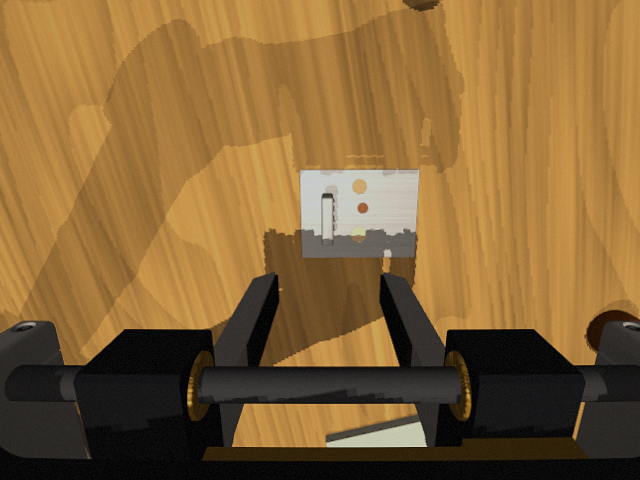

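The wrist view shows the plate at corners (301,170), (419,170), (415,257) and (303,257), with the fin top from (322,194) to (332,245). Now I'll refine the plate pose.

```bash
python3 - <<'E'
from h import *
d=np.load('w1.npz');t=(d['p'],d['R'])
v=fit([('wrist',[[-65,50,4],[65,50,4],[65,-50,4],[-65,-50,4],[-41,25,40],[-29,25,40],[-29,-25,40],[-41,-25,40]],np.array([[301,170],[419,170],[415,257],[303,257],[322,194],[333,194],[332,245],[322,245.]]))],[.52,.206,-.18],t)
for a in(v,[.5218,.206,np.radians(-10.1)]):
    g=place(a,[[-35,0,12]])[0];print(g,(g-t[0])@t[1],np.degrees(np.arctan2(t[1][1,1],t[1][0,1])))
E
```

```text
fit [0.5208 0.2049] -10.47
[[-1.0, -1.3], [1.4, -1.1], [-0.7, -0.1], [-1.2, -0.2], [-0.3, 2.8], [0.7, 2.8], [1.5, -0.1], [-0.1, -0.1]]
[0.48634457 0.21128681 0.012     ] [ 1.44915212e-05 -1.95330942e-03  1.68445819e-01] -10.373245134310508
[0.48734239 0.21213784 0.012     ] [ 0.00103127 -0.00112504  0.16844515] -10.373245134310508
```

```bash
python3 -m crank '{"claw":[0.6,0.6,0.6,0.6,0.6,0.6,0.6,0.6,0.6,0.0,0.0,0.0,0.0,0.0,0.0,0.0,0.0,0.0,0.0],"dp":[[0.0005,-0.0015,0.025],[0.0005,-0.0015,0.05],[0.0005,-0.0015,0.075],[0.0005,-0.0015,0.1],[0.0005,-0.0015,0.125],[0.0005,-0.0015,0.145],[0.0005,-0.0015,0.16],[0.0005,-0.0015,0.171],[0.0005,-0.0015,0.171],[0.0005,-0.0015,0.171],[0.0005,-0.0015,0.171],[0.0005,-0.0015,0.171],[0.0005,-0.0015,0.171],[0.0005,-0.0015,0.171],[0.0005,-0.0015,0.171],[0.0005,-0.0015,0.171],[0.0005,-0.0015,0.171],[0.0005,-0.0015,0.171],[0.0005,-0.0015,0.171]],"yaw":[0,0,0,0,0,0,0,0,0,0,0,0,0,0,0,0,0,0,0]}'
```

```text
t: 3.07
position: [0.4866, 0.2138, 0.0099]
tcp_rot: [[0.176, 0.984, 0.001], [0.984, -0.176, 0.0], [0.0, 0.001, -1.0]]
contact_force: [0.2, 0.1, 3.2]
gripper_width: 0.0114
finger_force: 30.0
```

```bash
python3 -m crank '{"claw":[0,0,0,0,0,0,0,0,0,0,0,0,0,0,0,0,0,0,0,0],"dp":[[0,0,-0.015],[0,0,-0.04],[0,0,-0.065],[0,0,-0.08],[-0.02,0.002,-0.08],[-0.05,0.005,-0.08],[-0.08,0.009,-0.08],[-0.11,0.012,-0.08],[-0.14,0.015,-0.08],[-0.17,0.018,-0.08],[-0.20,0.021,-0.08],[-0.23,0.024,-0.08],[-0.26,0.027,-0.08],[-0.29,0.031,-0.08],[-0.32,0.034,-0.08],[-0.345,0.037,-0.08],[-0.36,0.038,-0.08],[-0.368,0.039,-0.08],[-0.368,0.039,-0.08],[-0.368,0.039,-0.08]],"yaw":[0,0,0,0,-2,-4,-6,-8,-10,-12,-13,-14,-15,-15.5,-15.5,-15.5,-15.5,-15.5,-15.5,-15.5]}'; python3 - <<'E'
from workcell import env
import cv2,numpy as np
s=env.get_obs();im=env.grab_frame('wrist');cv2.imwrite('pics/w2.png',im);np.savez('w2',p=s['position'],R=s['tcp_rot']);print(s['t'],s['position'],s['tcp_rot'].round(4).tolist())
E
```

```text
t: 4.73
position: [0.4595, -0.1545, 0.0893]
tcp_rot: [[-0.094, 0.996, -0.001], [0.996, 0.094, 0.001], [0.001, -0.001, -1.0]]
contact_force: [-0.5, -0.3, -1.9]
gripper_width: 0.0114
finger_force: 30.0
4.7333 [ 0.45950982 -0.15445673  0.08925011] [[-0.0936, 0.9956, -0.0009], [0.9956, 0.0936, 0.001], [0.0011, -0.0008, -1.0]]
```

View pics/w2.png

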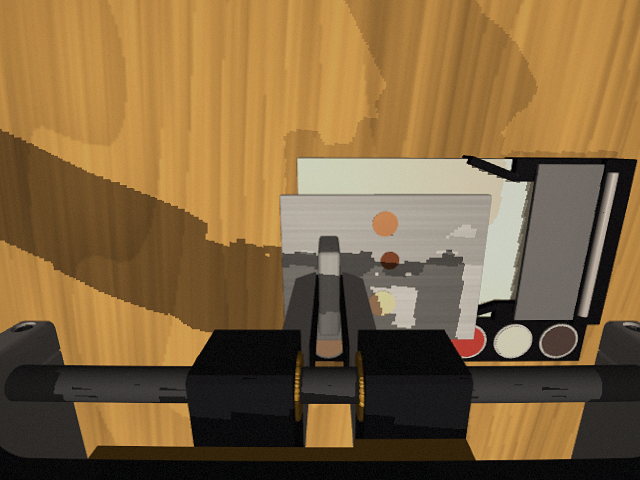

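The held plate's corners are at (281,196), (491,195) and (475,338). The leaf's front edge runs from (536,163) to (517,318), the bed's rear corner is at (298,157), and the flare tip is at (465,156).

```bash
python3 - <<'E'
from h import *
d=np.load('w2.npz');t=(d['p'],d['R'])
W=('wrist',[[-140,69,14],[45,66,25.5],[45,-66,25.5],[99,66,25.5],[99,-66,25.5],[-6,65,21]],np.array([[298,157],[536,163],[517,318],[605,163],[573,320],[465,156.]]))
b=fit([W],[.574,-.145,.094],t)
B=[('scene',[[-140,-115,14],[-140,-69.5,14],[-140,69,14],[45,-66,25.5],[45,66,25.5],[-6,65,21]],px([[50,110],[148,95],[440,40],[230,352],[540,292],[513,218]],6,205,190)),
('side',[[-140,69,14],[-140,-69.5,14],[-140,-115,14],[-6,65,21],[45,-66,25.5],[45,66,25.5]],px([[637,420],[655,195],[660,130],[334,366],[262,130],[225,342]],6,310,170))]
b3=fit(B+[W],[.574,-.145,.094],t)
z=1000*(t[0][2]-.0059)
p=fit([('wrist',[[-65,50,z],[65,50,z],[65,-50,z],[-41,25,z+36],[-29,25,z+36]],np.array([[281,196],[491,195],[475,338],[320,237],[338,237.]]))],[.49,-.154,.094],t)
g=place(p,[[-35,0,0]])[0]-t[0];print('grip offset in tool',g@t[1],'plate yaw-tool',np.degrees(p[2]-np.arctan2(t[1][1,1],t[1][0,1])))
for q in(b,b3):
    c,s=np.cos(q[2]),np.sin(q[2]);print('plate in board',np.array([[c,s],[-s,c]])@(p[:2]-q[:2]),np.degrees(p[2]-q[2]))
E
```

```text
fit [ 0.5709 -0.1467] 5.24
[[-3.8, -0.1], [0.1, -0.6], [-5.3, 1.0], [0.6, -0.1], [0.4, -1.2], [2.2, 7.0]]
fit [ 0.572  -0.1464] 5.26
[[-1.4, -0.7], [-1.1, -1.2], [-0.4, -0.9], [-1.2, -0.4], [-1.3, -0.6], [-2.1, -0.3], [1.1, 0.8], [0.7, 0.2], [0.6, -0.3], [0.8, -0.0], [0.7, 0.6], [-0.3, 0.5], [-2.4, -0.3], [1.6, -0.8], [-3.9, 0.9], [2.0, -0.3], [1.7, -1.4], [3.6, 6.8]]
fit [ 0.4923 -0.1503] 2.99
[[-0.1, -12.9], [3.6, -2.9], [-4.8, -0.2], [-2.6, 3.7], [2.4, 4.6]]
grip offset in tool [ 0.00242083 -0.00190279  0.08925441] plate yaw-tool -2.3752285073749824
plate in board [-0.07861025  0.0035784 ] -2.2494730560084877
plate in board [-0.07972569  0.00345475] -2.2656436730315215
```

```bash
python3 - <<'E'
from h import *
d=np.load('w2.npz');t=(d['p'],d['R']);print(t[0])
z=1000*(t[0][2]-.0059)
U=np.array([[281,196],[491,195],[475,338.]])
p=fit([('wrist',[[-65,50,z],[65,50,z],[65,-50,z]],U)],[.495,-.151,.094],t)
g=place(p,[[-35,0,0]])[0]-t[0];print('grip offset in tool',g@t[1],np.degrees(p[2]))
print(proj('wrist',place([.4943,-.1512,.094],[[-35,25,z+36],[-35,25,z],[-35,-25,z+36],[0,0,z]]),t))
for e in ([-140,69,14],[-6,65,21],[-6,65,14],[30,52,21],[45,66,25.5],[45,-66,25.5],[45,-66,21.5],[116,69,14],[116,69,27]):print(e,proj('wrist',place([.5741,-.1446,.094],[e]),t).round(1))
E
python3 - <<'E'
import cv2
im=cv2.imread('pics/w2.png')[145:345,270:640]
cv2.imwrite('pics/w2c.png',cv2.resize(im,(740,400),interpolation=cv2.INTER_CUBIC))
E
```

```text
[ 0.45950982 -0.15445673  0.08925011]
fit [ 0.4938 -0.1548] 5.79
[[-1.9, -0.0], [1.3, -0.6], [0.1, 1.7]]
grip offset in tool [-0.00394015 -0.00082887  0.08924656] 5.785928097255527
[[330.58795544 245.7382487 ]
 [330.3463299  229.36875006]
 [330.56870164 330.82722276]
 [384.70933428 267.04915517]]
[-140, 69, 14] [[298.3 155. ]]
[-6, 65, 21] [[471.6 160.7]]
[-6, 65, 14] [[468.1 160.3]]
[30, 52, 21] [[515.6 177.8]]
[45, 66, 25.5] [[540.7 159.8]]
[45, -66, 25.5] [[516.2 317. ]]
[45, -66, 21.5] [[513.8 314.8]]
[116, 69, 14] [[620.7 155.8]]
[116, 69, 27] [[634.4 156.4]]
```

View pics/w2c.png

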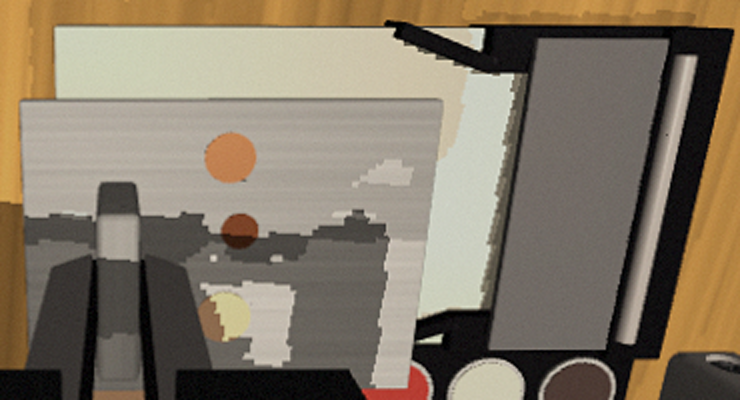

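The crop shows the bed's rear corner at about (297.5,158.5) and the leaf corners at about (538.5,164), (515,319.5), (604,164) and (576,320). I'll compute the relative pose within this one camera.

```bash
python3 - <<'E'
from h import *
d=np.load('w2.npz');t=(d['p'],d['R'])
z=1000*(t[0][2]-.0059)
p=fit([('wrist',[[-65,50,z],[65,50,z],[65,-50,z]],np.array([[281,195],[491,195],[474,338.]]))],[.495,-.151,.094],t)
q=fit([('wrist',[[-140,69,14],[45,66,25.5],[45,-66,25.5],[99,66,25.5],[99,-66,25.5],[116,69,27]],np.array([[297.5,158.5],[538.5,164],[515,319.5],[604,164],[576,320],[636,159.]]))],[.574,-.145,.094],t)
c,s=np.cos(q[2]),np.sin(q[2]);print('plate in board',np.array([[c,s],[-s,c]])@(p[:2]-q[:2]),np.degrees(p[2]-q[2]))
E
```

```text
fit [ 0.4934 -0.1546] 5.48
[[-2.1, -0.1], [1.1, -0.5], [0.2, 1.8]]
fit [ 0.5734 -0.1474] 5.41
[[-0.4, 0.1], [0.4, -0.5], [-0.3, 0.4], [4.3, -0.2], [0.3, -0.5], [-3.6, 1.0]]
plate in board [-0.08034298  0.00039773] 0.07199142326449752
```

Relative to the slot, the plate is 0.4 mm off in y and 0.07° off in yaw, with its front at about x = -15 mm. Now I'll lower it onto the bed.

```bash
python3 -m crank '{"claw":[0,0,0,0,0,0,0,0,0,0],"dp":[[0,0,0.015],[0,0,0.03],[0,0,0.045],[0,0,0.055],[0,0,0.06],[0,0,0.062],[0,0,0.064],[0,0,0.0655],[0,0,0.0655],[0,0,0.0655]],"yaw":[0,0,0,0,0,0,0,0,0,0]}'; python3 - <<'E'
from workcell import env
import cv2,numpy as np
s=env.get_obs();im=env.grab_frame('wrist');cv2.imwrite('pics/w3.png',cv2.resize(im[145:345,270:640],(740,400),interpolation=cv2.INTER_CUBIC));np.savez('w3',p=s['position'],R=s['tcp_rot']);print(s['position'],s['contact_force'])
E
```

```text
t: 5.62
position: [0.4602, -0.1555, 0.0245]
tcp_rot: [[-0.093, 0.996, 0.001], [0.996, 0.093, -0.0], [-0.0, 0.001, -1.0]]
contact_force: [0.2, 0.1, -1.9]
gripper_width: 0.0114
finger_force: 30.0
[ 0.46021611 -0.15548172  0.02447972] [ 0.199975    0.09768038 -1.86837829]
```

View pics/w3.png

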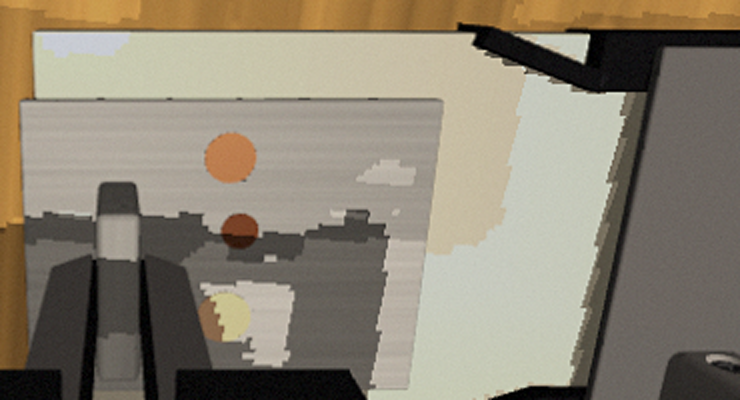

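```bash
python3 - <<'E'
from h import *
d=np.load('w3.npz');t=(d['p'],d['R']);k=lambda U:px(U,2,270,145)
z=1000*(t[0][2]-.0059)
p=fit([('wrist',[[-65,50,z],[65,50,z],[65,-50,z]],k([[21,100],[442,100],[409,388]]))],[.495,-.151,.094],t)
q=fit([('wrist',[[-140,69,14],[45,66,25.5],[30,52,21]],k([[34,32],[660,46],[603,91]]))],[.574,-.145,.094],t)
c,s=np.cos(q[2]),np.sin(q[2]);print('plate in board',np.array([[c,s],[-s,c]])@(p[:2]-q[:2]),np.degrees(p[2]-q[2]))
E
```

```text
fit [ 0.4942 -0.1555] 5.48
[[-1.2, 0.1], [1.4, -0.4], [-0.0, 0.7]]
fit [ 0.5735 -0.1472] 5.38
[[-0.0, 0.0], [2.7, -0.2], [-3.4, 0.2]]
plate in board [-0.0797402  -0.00088063] 0.10088454101315047
```

```bash
python3 -m crank '{"claw":[0,0,0,0,0,0,0,0,0,0,0,0],"dp":[[0.0007,0,0.0005],[0.0007,0.003,0.0008],[0.0007,0.008,0.001],[0.0007,0.014,0.001],[0.0007,0.02,0.001],[0.0007,0.026,0.001],[0.0007,0.032,0.001],[0.0007,0.038,0.001],[0.0007,0.044,0.001],[0.0007,0.049,0.001],[0.0007,0.05,0.001],[0.0007,0.05,0.001]],"yaw":[0,0,0,0,0,0,0,0,0,0,0,0]}'
```

```text
t: 6.67
position: [0.5093, -0.1502, 0.0238]
tcp_rot: [[-0.093, 0.996, -0.0], [0.996, 0.093, -0.0], [0.0, -0.0, -1.0]]
contact_force: [-2.0, 0.0, 6.3]
gripper_width: 0.0114
finger_force: 30.0
```

In contact at about 8 N with no side load. I'll slide further in.

```bash
python3 -m crank '{"claw":[0,0,0,0,0,0,0,0,0,0,0,0,0],"dp":[[0,0.004,0],[0,0.008,0],[0,0.012,0],[0,0.016,0],[0,0.02,0],[0,0.025,0],[0,0.03,0],[0,0.035,0],[0,0.04,0],[0,0.045,0],[0,0.049,0],[0,0.052,0],[0,0.052,0]],"yaw":[0,0,0,0,0,0,0,0,0,0,0,0,0]}'
```

```text
t: 7.75
position: [0.5612, -0.1454, 0.0239]
tcp_rot: [[-0.093, 0.996, -0.0], [0.996, 0.093, -0.0], [-0.0, -0.0, -1.0]]
contact_force: [-2.6, -0.0, 5.0]
gripper_width: 0.0112
finger_force: 30.0
```

```bash
python3 -m crank '{"claw":[0,0,0,0,0,0,0],"dp":[[0,0.0015,0],[0,0.003,0],[0,0.0045,0],[0,0.006,0],[0,0.007,0],[0,0.007,0],[0,0.007,0]],"yaw":[0,0,0,0,0,0,0]}'; python3 -m crank '{"claw":[0,0,0,0],"dp":[[0,0.001,0],[0,0.002,0],[0,0.002,0],[0,0.002,0]],"yaw":[0,0,0,0]}'
```

```text
t: 8.33
position: [0.5674, -0.1448, 0.0239]
tcp_rot: [[-0.093, 0.996, -0.001], [0.996, 0.093, -0.0], [0.0, -0.001, -1.0]]
contact_force: [-3.2, -0.6, 6.2]
gripper_width: 0.0115
finger_force: 30.0
t: 8.67
position: [0.5692, -0.1447, 0.0239]
tcp_rot: [[-0.093, 0.996, -0.002], [0.996, 0.093, 0.0], [0.0, -0.002, -1.0]]
contact_force: [-3.6, 0.5, 5.4]
gripper_width: 0.0115
finger_force: 30.0
```

Still only friction, so the stop has not been reached. I'll continue in small steps.

```bash
python3 -m crank '{"claw":[0,0,0,0],"dp":[[0,0.001,0],[0,0.0015,0],[0,0.0015,0],[0,0.0015,0]],"yaw":[0,0,0,0]}'; python3 -m crank '{"claw":[0,0,0,0],"dp":[[0,0.001,0],[0,0.0015,0],[0,0.0015,0],[0,0.0015,0]],"yaw":[0,0,0,0]}'
```

```text
t: 9.0
position: [0.5693, -0.1447, 0.0239]
tcp_rot: [[-0.093, 0.996, -0.004], [0.996, 0.093, 0.0], [0.001, -0.004, -1.0]]
contact_force: [-5.9, -0.1, 8.4]
gripper_width: 0.0113
finger_force: 30.0
t: 9.33
position: [0.5692, -0.1447, 0.0238]
tcp_rot: [[-0.092, 0.996, -0.007], [0.996, 0.092, 0.001], [0.001, -0.007, -1.0]]
contact_force: [-7.1, -1.0, 11.6]
gripper_width: 0.0116
finger_force: 30.0
```

Forward motion has stopped at x = 0.569, where the fit predicts home at 0.5695. The bed load is about 13 N. I'll use the last picture to check the fit.

```bash
python3 - <<'E'
from workcell import env
from h import *
import cv2
s=env.get_obs();w=env.grab_frame('wrist');a=env.grab_frame('side')
print(s['position'],s['contact_force'],s['finger_force'])
o=np.vstack([cv2.resize(w[145:345,240:640],(800,400)),cv2.resize(a[170:250,310:470],(600,300),interpolation=cv2.INTER_CUBIC)[:, :].copy().repeat(1,0).__class__((0,)) if 0 else cv2.copyMakeBorder(cv2.resize(a[170:250,310:430],(300,200),interpolation=cv2.INTER_CUBIC),0,0,0,500,cv2.BORDER_CONSTANT)])
cv2.imwrite('pics/f.png',o)
t=(s['position'],s['tcp_rot'])
P=[[-65,50,18],[-65,-50,18],[65,50,18]];print((proj('wrist',place([.5735-.0,-.1472,.094],np.array(P)+[31,0,0]),t)-[240,145])*2)
E
```

```text
[ 0.56918822 -0.14465539  0.02384497] [-7.14578566 -1.0093082  11.61148599] 30.036679208278656
[[ 82.36206864  98.32412789]
 [ 93.78589968 389.70442012]
 [509.80523165  98.0692891 ]]
```

View pics/f.png

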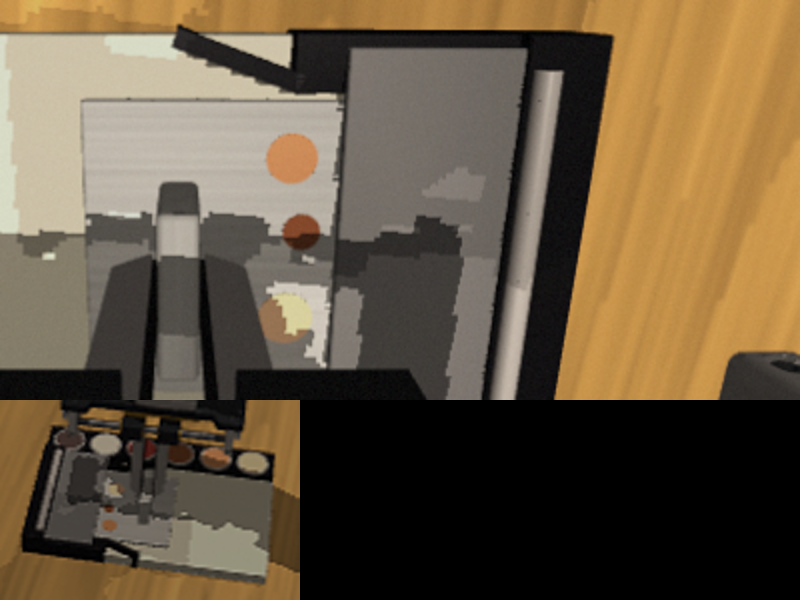

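The plate's rear corner is at crop (82,100), against a predicted home of (82,98). The leaf is closed and level. I'll hold briefly to check the force is steady.

```bash
python3 -m crank '{"claw":[0,0,0,0,0,0],"dp":[[0,-0.0005,0],[0,-0.0005,0],[0,-0.0005,0],[0,-0.0005,0],[0,-0.0005,0],[0,-0.0005,0]],"yaw":[0,0,0,0,0,0]}'
```

```text
t: 9.93
position: [0.5692, -0.1446, 0.0238]
tcp_rot: [[-0.092, 0.996, -0.006], [0.996, 0.092, 0.001], [0.001, -0.006, -1.0]]
contact_force: [-8.5, -0.3, 10.6]
gripper_width: 0.0112
finger_force: 30.0
```

```bash
python3 -c "from workcell import env; print(env.finish_job())"
```

```text
the job is handed in; nothing more can be done
None
```

I slid the plate under the closed leaf to the stop and handed the job in at about 10 s, still gripping the fin at 30 N with the plate pressed on the bed at roughly 12 N; no pass/fail verdict came back.

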